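# Book out the repaired phones at the dispatch bay

## Robot

A 6-joint arm with a two-finger parallel gripper is mounted at the origin on the work surface. World frame = base frame: x ahead of the robot, y to its left, z up, the work surface at z = 0. Lengths are in mm, angles in degrees, forces in N, time in s.
With the tool pointing down it reaches from about 325 to 900 mm from the base axis. Payload 6.1 kg.
Tool frame: the origin (TCP) lies at the very end of the fingers, on their centre line; the grasp point (between the pads) lies ctrl.tcp_to_grasp behind it (ctrl.tcp_to_grasp is the distance from the TCP to the grasp point, in mm); z points along the fingers, y is the line along which they close (so a half turn about z gives the same grasp; the last joint's range is limited). The gripper opens to 85 mm and grips with 20 to 120 N. Pads are 22 mm wide; open, the fingers measure 114 mm over their backs; the gripper's body (76 mm by 85 mm) begins 54 mm behind the grasp point. The pads swing forward as they close: fully open they stand 13 mm farther back than shut.
Start: joints at [62.103, 12.628, 87.462, -0, 79.91, -7.225], TCP at [220.637, 584.752, 231.3] pointing down, gripper open.
Joint ranges: [-170.65, 170.65], [-52.31, 119.04], [5.05, 147.46], [-71.25, 251.25], [11.57, 151.72], [-153.62, 153.62]. Speed limits (degrees/s): [147.25, 147.25, 172.46, 180, 180, 180].

## Interface

Orientations are given as [roll, pitch, yaw] about the fixed x, y, z axes, in that order (R = Rz(yaw) Ry(pitch) Rx(roll)).
In Python, from rig import ctrl gives the robot as it stands. The module is installed in compiled form; this text tells all that it offers. Calls block until the motion is done:
- ctrl.movep(position, orientation): joint-space move of the TCP to a pose.
- ctrl.servo_line(position, rotation=None, rate=150): straight line of the TCP; rotation=None keeps the orientation; rate is the mean speed in mm/s.
- ctrl.move_j(angles): joint-space move.
- ctrl.gripper_open() and ctrl.clamp(squeeze=None): open the fingers fully, or close them until they stop; squeeze is the grip in N (None keeps the last).
- ctrl.dwell(seconds).
- ctrl.inverse_kinematics(position, orientation): joint angles nearest the present ones, or None.
- ctrl.sense(): the state.
- ctrl.read_camera(name): name is "scene" or "side" or "wrist"; returns a dict with "image" (420x560x3 uint8, red, green, blue), "intrinsics" (3x3 intrinsics, pixels), "position" and "attitude" of the camera in the world; the wrist camera has in their place "mount" (4x4, takes a point from camera to tool coordinates, whose origin is the TCP and whose axes are the flange's). Camera axes: x right, y down, z forward; pixel columns grow to the right and rows downward; lengths in mm; the calibration is good to about 2 mm. A picture is of the moment at which its call begins: read the wrist's pose just before it. There is no depth.
A pose or a line that the arm cannot do raises ctrl.Unreachable and nothing moves.
- ctrl.sign_off(): hands the job in; it is judged then, once.
The state is a dict: "time_s": time; "joint_pos": joint angles; "dq": joint speeds; "tau": joint torques, N m; "ee_pos": TCP position; "tool_rot": TCP orientation; "ft_force": force on the tool from outside, world axes, zero at the start; "wrist_torque": the same for the moment, N m; "width": finger opening in mm; "grasp_force": force on a finger pad.
Only numpy, scipy, OpenCV 4.12 (cv2) and the standard library are available. Lean on these libraries where they do the work, as an engineer would, in place of code of your own. Each camera call takes 0.05 s, during which the arm holds its last target. There are 200 camera calls.

## Task

Pull the red tray of the dispatch bay fully out, stack all the grey cases that are there squarely on its black rectangle in one column, lengthways along the tray, with the blue case on top, its label to the robot's side. Then pick up the hand scanner, aim it squarely at the middle of the label from about 9 cm away and hold it still there for a good second, lay it back flat along the middle of its rubber rest, and slide the tray with the column fully home under the shelf. Leave the other things on the bench alone.

Things in the scene. Friction and masses are not known exactly. Their poses are not given: they have to be found in the camera images.
- tray (a joint): slide of the red tray in the dispatch bay, m: 0 = fully home under the bay's red overhead shelf, 0.18 = fully out, at its stop. It runs level, straight along the tray's long axis; a value that grows moves the tray along the -y axis of pad (towards the robot's right). Stiff: about 3 N to move, stays where it is left; any free parts on it ride along if it is moved slowly.
- pad (a point): centre of the black 96 x 130 mm rectangle on the flat top of the red tray, where the column is built; it moves with the tray. Frame: z up, y along the tray's slide towards home, -x towards the robot's side (the bay's front). The tray plate is 110 mm wide (x), its top 30 mm above the table
- knob (a point): top centre of the tray's upright pull post: steel, 20 mm diameter, with a black 26 mm diameter cap that is the upper 6 mm; it stands 72 mm above the tray plate, 155 mm from pad along the pad's -y. To be pinched from above below its cap or pushed from the side
- shelf_edge (a point): middle of the lower front edge of the overhead shelf over the tray's home place, 240 mm above the table: the shelf reaches from here 115 mm along the pad's +y, 160 mm wide in x, on four 12 mm legs. When the tray is fully out pad is 125 mm before this edge (pad's -y)
- blue_case: blue closed case with a white bar-code label, 90 (its x) x 124 (its y) x 38 mm (z), with a full-height finger notch, 56 mm long, 15 mm deep, midway in each long side: grip it from above across this 60 mm waist, about 0.16 kg; origin at the centre of its underside, z up; the label is in the notch of the long side at its -x. It starts with the label roughly towards the robot (within 20 degrees)
- label (a point): centre of the 52 x 26 mm bar-code label in the finger notch of the blue case's -x long side, 30 mm from the case's middle and 16 mm above its underside; axes as the case, so the label looks along -x
- scanner: hand scanner lying flat on its rest: 160 mm long along its x, a black grip 36 mm wide (y) and 30 mm high from x = -80 to +35 mm and a yellow head 56 mm wide, 34 mm high at its front (+x); 0.18 kg. Origin at the middle of the length, on the underside, z up; grip it from above across the black grip at x = 0 to 20 mm. It reads along +x
- window (a point): centre of the scanner's dark red window at the front end, 81 mm ahead of the scanner's origin and 17 mm above its underside; axes as the scanner, it looks along +x. It reads a label 40 to 140 mm straight ahead
- rest: fixed flat black rubber pad, the scanner's rest, 200 (x) x 75 (y) x 4 mm thick; origin at the centre of its underside; the scanner lies on it along its x
- case1: grey closed case with a white lid, 90 (its x) x 124 (its y) x 38 mm (z), with a full-height finger notch, 56 mm long, 15 mm deep, midway in each long side: grip it from above across this 60 mm waist, about 0.16 kg; origin at the centre of its underside, z up; lies flat on the table at the start, or is absent; 2 or 3 of the four grey cases are there
- case2: grey closed case with a white lid, 90 (its x) x 124 (its y) x 38 mm (z), with a full-height finger notch, 56 mm long, 15 mm deep, midway in each long side: grip it from above across this 60 mm waist, about 0.16 kg; origin at the centre of its underside, z up; lies flat on the table at the start, or is absent; 2 or 3 of the four grey cases are there
- case3: grey closed case with a white lid, 90 (its x) x 124 (its y) x 38 mm (z), with a full-height finger notch, 56 mm long, 15 mm deep, midway in each long side: grip it from above across this 60 mm waist, about 0.16 kg; origin at the centre of its underside, z up; lies flat on the table at the start, or is absent; 2 or 3 of the four grey cases are there
- case4: grey closed case with a white lid, 90 (its x) x 124 (its y) x 38 mm (z), with a full-height finger notch, 56 mm long, 15 mm deep, midway in each long side: grip it from above across this 60 mm waist, about 0.16 kg; origin at the centre of its underside, z up; lies flat on the table at the start, or is absent; 2 or 3 of the four grey cases are there
- phone: bystander: black phone, 150 x 73 x 9 mm, lying flat; origin at the centre of its underside
- solder_spool: bystander: green spool, 60 mm diameter, 40 mm high; origin at the centre of its underside
- flux_jar: bystander: small jar, 52 mm diameter, 45 mm high; origin at the centre of its underside
- cleaner_bottle: bystander: amber bottle, 54 mm diameter, 120 mm high; origin at the centre of its underside
- tape_roll: bystander: yellow tape roll, 64 mm diameter, 20 mm high, lying flat; origin at the centre of its underside
- screwdriver: bystander: screwdriver with red handle, 170 mm long, lying flat; origin at its middle, low down
There are look-alikes about, which are no part of the job. What is shaped like the case1 but purple is not meant.

How it is judged (in metres and radians):
On the way, in this order (a step that is already met when the one before it is completed fails the run):
1. the tray is pulled out (joint above 0.165 m) (value of joint tray above 0.165 m), for 0.2 s.
2. with the tray out, all cases present stand in one square column on the tray's rectangle, the blue one on top with its label to the robot's side, let go (value of joint tray above 0.165 m and horizontal distance between each of case1, case2, case3, case4, blue_case and pad below 0.012 m and angle between the y axis of each of case1, case2, case3, case4, blue_case and the y axis of pad, either way round below 0.14 rad and angle between each of case1, case2, case3, case4, blue_case's own z axis and vertical below 0.1 rad and linear speed of each of case1, case2, case3, case4, blue_case below 0.03 m/s and contact force between each of case1, case2, case3, case4, blue_case and the fingers below 0.1 N and z of blue_case in the frame of case1 above 0.025 m and z of blue_case in the frame of case2 above 0.025 m and z of blue_case in the frame of case3 above 0.025 m and z of blue_case in the frame of case4 above 0.025 m and x of label in the frame of pad below -0.01 m), for 0.3 s.
3. the scanner's window is held still, 40 to 140 mm from the label and aimed at its middle, for a second (x of label in the frame of window between 0.04 and 0.14 m and y of label in the frame of window between -0.015 and 0.015 m and z of label in the frame of window between -0.015 and 0.015 m and angle between the x axis of scanner and the x axis of blue_case, either way round below 0.35 rad and linear speed of scanner below 0.03 m/s and horizontal distance between blue_case and pad below 0.015 m), for 1 s.
4. the scanner lies back on its rest, let go (horizontal distance between scanner and rest below 0.025 m and angle between the x axis of scanner and the x axis of rest, either way round below 0.25 rad and angle between scanner's own z axis and vertical below 0.1 rad and z of scanner in the frame of rest below 0.01 m and contact force between scanner and the fingers below 0.1 N and linear speed of scanner below 0.03 m/s), for 0.3 s.
5. the tray is home under the shelf (value of joint tray below 0.012 m), for 0.2 s.
At the end, for the whole second after the job is handed in: Tray home (12 mm); each case within 12 mm of the middle of the tray's rectangle, 8 degrees of its length, level within 6: one column, blue on top, label to the robot's side; scanner flat on its rest (25 mm of its middle, 14 degrees); all let go and at rest (all of step 4 and value of joint tray below 0.012 m and horizontal distance between each of case1, case2, case3, case4, blue_case and pad below 0.012 m and angle between the y axis of each of case1, case2, case3, case4, blue_case and the y axis of pad, either way round below 0.14 rad and angle between each of case1, case2, case3, case4, blue_case's own z axis and vertical below 0.1 rad and linear speed of each of case1, case2, case3, case4, blue_case below 0.03 m/s and contact force between each of case1, case2, case3, case4, blue_case and the fingers below 0.1 N and z of blue_case in the frame of case1 above 0.025 m and z of blue_case in the frame of case2 above 0.025 m and z of blue_case in the frame of case3 above 0.025 m and z of blue_case in the frame of case4 above 0.025 m and x of label in the frame of pad below -0.01 m); the robot touches nothing.
It fails at once if a bystander is shifted by more than 50 mm (distance of any of phone, solder_spool, flux_jar, cleaner_bottle, tape_roll, screwdriver from where it was at the start of the episode above 0.05 m).
Of case1, case2, case3, case4 only 2 to 3 are there at a start; the rules pass over those that are not, and their reading is None.
At some moment in a run one of scanner may be knocked a few centimetres aside while the robot is not near it.
Once in a run the grip may slacken for a moment while it holds something.
It also fails if it takes over 210 s, if anything falls off the work surface, if the arm or the gripper's body presses on something with over 40 N, if the wrist force passes 120 N, or if a joint passes its speed limit or range.

## Working session

There is one attempt and no reset: what is moved stays moved. The work goes in short steps, each a Python script; the robot and the scene stay as the last script left them, time stands still between calls to the robot, and variables do not carry over. Pictures are saved under pics/ and viewed, at most 14 in all, crops included, and the job is handed in when it is done.

```bash
mkdir -p pics
python3 - <<'E'
from rig import ctrl
import cv2,numpy as np
np.set_printoptions(precision=2,suppress=True)
s=ctrl.sense();print({k:s[k] for k in('time_s','ee_pos','tool_rot','width','joint_pos')},ctrl.tcp_to_grasp)
for n in("scene","side","wrist"):
    c=ctrl.read_camera(n);cv2.imwrite(f"pics/{n}0.png",c["image"][...,::-1])
    print(n,[(k,np.array(v)) for k,v in c.items() if k!="image"])
E
```

```text
{'time_s': 0.0, 'ee_pos': array([220.37, 584.21, 230.18]), 'tool_rot': array([-179.89,   -0.01,  159.33]), 'width': 85.8084304964004, 'joint_pos': array([62.1 , 12.68, 87.53, -0.  , 79.91, -7.23])} 18.700000000000003
scene [('intrinsics', array([[412.2 ,   0.  , 288.44],
       [  0.  , 412.2 , 208.51],
       [  0.  ,   0.  ,   1.  ]])), ('position', array([ 761.63,  459.02, 1202.14])), ('attitude', array([-147.87,   -0.34,  149.5 ]))]
side [('intrinsics', array([[388.61,   0.  , 282.04],
       [  0.  , 388.61, 206.3 ],
       [  0.  ,   0.  ,   1.  ]])), ('position', array([-129.17, -853.96, 1044.7 ])), ('attitude', array([-132.44,   -0.31,  -34.43]))]
wrist [('intrinsics', array([[289.3 ,   0.  , 280.29],
       [  0.  , 289.3 , 207.81],
       [  0.  ,   0.  ,   1.  ]])), ('mount', array([[  -0.  ,   -0.96,   -0.28,   70.35],
       [   1.  ,   -0.  ,    0.  ,    0.41],
       [  -0.  ,   -0.28,    0.96, -142.46],
       [   0.  ,    0.  ,    0.  ,    1.  ]]))]
```

View pics/scene0.png

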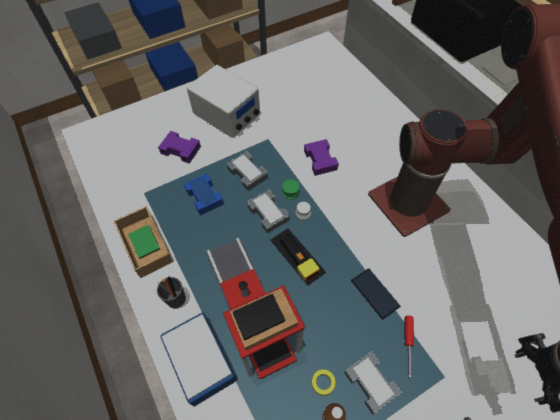

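View pics/side0.png

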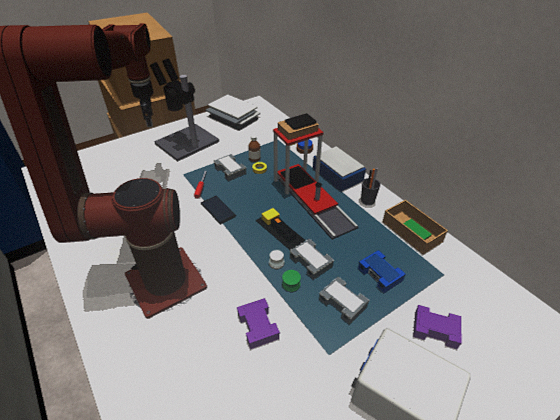

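Scene image: grey cases at (247,168), (268,209) and (373,382), and the blue case at (204,193). The look-alikes are the purple blocks at (180,146) and (321,156) and the blue-rimmed book at (198,357). The scanner is at (298,256), the tray knob at (243,288) and the shelf at (264,320). I'll get rough positions by rays first, then take close wrist views.

```bash
cat > h.py <<'E'
from rig import ctrl
import cv2,numpy as np
from scipy.spatial.transform import Rotation as Ro
np.set_printoptions(precision=1,suppress=True)
def grab(n,save=None):
    if n=="wrist":
        s=ctrl.sense();c=ctrl.read_camera(n)
        T=np.eye(4);T[:3,:3]=Ro.from_euler('xyz',s['tool_rot'],degrees=True).as_matrix();T[:3,3]=s['ee_pos']
        T=T@np.array(c['mount'])
    else:
        c=ctrl.read_camera(n);T=np.eye(4);T[:3,:3]=Ro.from_euler('xyz',c['attitude'],degrees=True).as_matrix();T[:3,3]=c['position']
    if save: cv2.imwrite(f"pics/{save}.png",c['image'][...,::-1])
    return c['image'],np.array(c['intrinsics']),T
def ray(px,K,T,z):
    px=np.atleast_2d(np.float64(px));d=np.c_[px,np.ones(len(px))]@np.linalg.inv(K).T@T[:3,:3].T
    o=T[:3,3];return o+d*((z-o[2])/d[:,2])[:,None]
def proj(p,K,T):
    q=(np.atleast_2d(p)-T[:3,3])@T[:3,:3]@K.T;return q[:,:2]/q[:,2:]
E
python3 - <<'E'
from h import *
S={'g247':(247,165,38),'g268':(268,207,38),'g373':(373,380,38),'blue':(204,190,38),'p180':(180,145,38),'p321':(321,155,38),'grip':(298,253,30),'head':(309,269,30),'knob':(243,286,102),'shelfFL':(225,320,240),'shelfFR':(298,292,240),'spool':(291,186,40),'jar':(304,208,45),'bottle':(335,410,110),'phone':(375,292,9),'tape':(323,382,20),'cup':(170,285,80),'tray':(240,285,30),'book':(198,357,20),'bin':(145,240,40)}
D={'g247':(344,297,38),'g268':(313,256,38),'g373':(229,163,38),'blue':(382,266,38),'knob':(318,187,102),'head':(270,214,34),'shelfFL':(325,131,240),'shelfFR':(285,139,240)}
import json
for n,X in(("scene",S),("side",D)):
    im,K,T=grab(n)
    for k,v in X.items(): print(n,k,ray(v[:2],K,T,v[2])[0])
E
```

```text
scene g247 [ 419.4 -400.    38. ]
scene g268 [ 440.6 -207.    38. ]
scene g373 [463.4 407.4  38. ]
scene blue [ 596.5 -377.8   38. ]
scene p180 [ 589.5 -607.    38. ]
scene p321 [ 166.  -305.5   38. ]
scene grip [440.  -14.1  30. ]
scene head [439.   49.5  30. ]
scene knob [646.7  24.6 102. ]
scene shelfFL [736.3 133.  240. ]
scene shelfFR [552.3 160.9 240. ]
scene spool [ 331.2 -240.8   40. ]
scene jar [ 341.3 -139.3   45. ]
scene bottle [600.9 418.7 110. ]
scene phone [300.2 207.5   9. ]
scene tape [577.5 342.7  20. ]
scene cup [824.  -92.8  80. ]
scene tray [645.5 -11.2  30. ]
scene book [839.7 113.9  20. ]
scene bin [ 837.7 -294.    40. ]
side g247 [ 422.3 -394.6   38. ]
side g268 [ 443.9 -212.    38. ]
side g373 [464.4 412.1  38. ]
side blue [ 605.8 -373.6   38. ]
side knob [632.8   6.7 102. ]
side head [438.4  44.7  34. ]
side shelfFL [756.7 134.6 240. ]
side shelfFR [594.8 174.8 240. ]
```

Run:
```python
from h import *
import pickle
P=[(460,400,200),(440,30,200),(640,-60,230),(590,-350,200),(430,-300,200)]
out=[];tiles=[]
for i,p in enumerate(P):
    yaw=np.degrees(np.arctan2(p[1],p[0]))+90
    ctrl.movep(list(p),[180,0,yaw]);ctrl.dwell(.3)
    im,K,T=grab("wrist",f"w{i}");out.append((im,K,T));tiles.append(cv2.resize(im,(400,300)))
    print(ctrl.sense()['time_s'],ctrl.sense()['joint_pos'])
pickle.dump(out,open("w.pkl","wb"))
tiles=tiles[:1]+tiles[2:]
m=np.vstack([np.hstack(tiles[:2]),np.hstack(tiles[2:4])])
cv2.imwrite("pics/mont.png",m[...,::-1])
```

```text
1.7667 [33.7 11.9 91.8  0.  76.4 -7.4]
3.5 [ -6.3 -12.  115.7  -0.   76.4 -10.3]
4.7417 [-12.3  15.   84.7   0.   80.2  -7. ]
6.225 [-37.2  22.   79.2  -0.   78.7  -6.6]
7.2833 [-43.5   0.3 104.3   0.   75.4  -8.6]
```

View pics/mont.png

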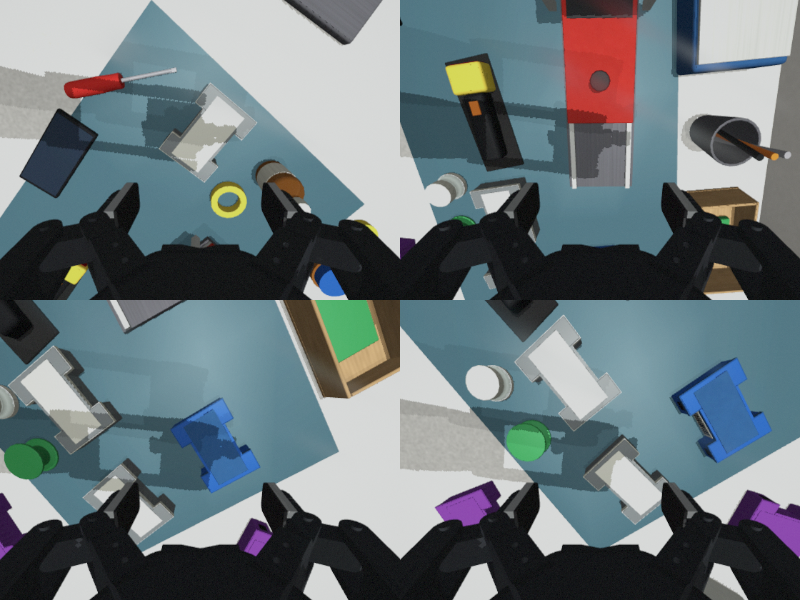

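View pics/w1.png

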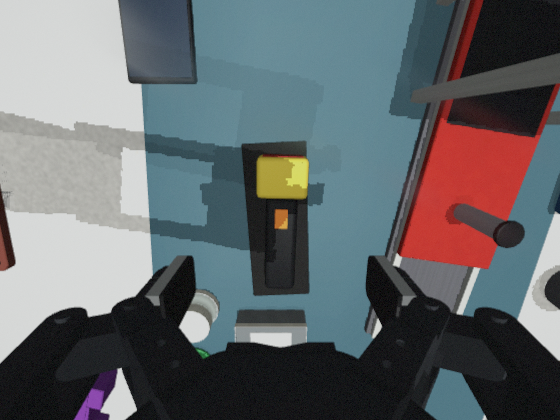

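Montage: the grey case on the left is at tile (210,130), next to the screwdriver, tape roll and bottle. The other greys are near (68,395) and (130,505), blue is at (215,445) with its label on the left side, and the purple look-alikes are lower down. w1 shows the scanner head at (282,178), grip at (281,250) on the dark rest, and the knob cap at (508,234).

```bash
cat >> h.py <<'E'
def blobs(m,amin=300):
    m=cv2.morphologyEx(m.astype(np.uint8)*255,cv2.MORPH_OPEN,np.ones((3,3)))
    c,_=cv2.findContours(m,cv2.RETR_EXTERNAL,cv2.CHAIN_APPROX_NONE)
    return sorted([q for q in c if cv2.contourArea(q)>amin],key=cv2.contourArea,reverse=True)
def hsv(im): 
    h=cv2.cvtColor(im,cv2.COLOR_RGB2HSV);return [h[...,i].astype(int) for i in range(3)]
def rect(c,K,T,z):
    """contour -> plane points -> (centre, long axis yaw mod 180, long, short)"""
    p=ray(c.reshape(-1,2),K,T,z)[:,:2];(ctr,(a,b),_)=r=cv2.minAreaRect(p.astype(np.float32))
    q=cv2.boxPoints(r);e=q[1]-q[0];f=q[2]-q[1];l=e if np.hypot(*e)>np.hypot(*f) else f
    return np.array(ctr),np.degrees(np.arctan2(l[1],l[0]))%180,max(a,b),min(a,b)
E
python3 - <<'E'
from h import *
import pickle
W=pickle.load(open("w.pkl","rb"))
im,K,T=W[2];H,S,V=hsv(im)
red=((H<8)|(H>172))&(S>130)&(V>50)
c=blobs(red)[0];print('red bbox',cv2.boundingRect(c))
L=[];R=[]
for r in range(60,165,3):
    x=np.where(red[r])[0]; x=x[(x>200)&(x<360)]; L.append((x.min(),r));R.append((x.max()+1,r))
for e in(L,R):
    p=ray(e,K,T,30)[:,:2];v=cv2.fitLine(p.astype(np.float32),cv2.DIST_HUBER,0,.01,.01).ravel();print('edge',v,np.degrees(np.arctan2(v[1],v[0]))%180)
# knob
for i,(x0,y0) in((2,(280,115)),(1,(508,234))):
    im,K,T=W[i];V=hsv(im)[2]
    sub=(V<60)[y0-25:y0+25,x0-25:x0+25];b=blobs(sub,50)
    for q in b[:2]:
        (cx,cy),r=cv2.minEnclosingCircle(q);print('knob',i,cx+x0-25,cy+y0-25,r,ray((cx+x0-25,cy+y0-25),K,T,102)[0])
for i in(0,3,4):
    im,K,T=W[i];H,S,V=hsv(im)
    print(i,'white',[ (rect(c,K,T,38)) for c in blobs((S<60)&(V>60),1500)])
    print(i,'blue',[ (rect(c,K,T,38)) for c in blobs((H>100)&(H<125)&(S>140)&(V>50),1500)])
im,K,T=W[1];H,S,V=hsv(im)
print('rest',[(cv2.boundingRect(c),rect(c,K,T,4)) for c in blobs((V<70),1500)])
print('head',[rect(c,K,T,34) for c in blobs((H>20)&(H<35)&(S>120)&(V>80))])
ys=W[2]
E
```

```text
red bbox (226, 0, 106, 173)
edge [  0.1   1.  593.9  29.5] 85.13374
edge [  0.1   1.  702.4  21.3] 85.22317
knob 1 508.1632652282715 233.61224555969238 15.537200927734375 [644.4  22.1 102. ]
0 white [(array([587.7, 482. ]), np.float32(41.11242), 424.218994140625, 403.3470764160156), (array([226.6, 287.4]), np.float32(87.296326), 418.9778747558594, 158.08676147460938)]
0 blue []
3 white [(array([ 751.4, -477.3]), np.float32(74.42514), 458.30572509765625, 204.21536254882812), (array([ 424. , -203.5]), np.float32(3.787609), 139.96356201171875, 131.7301788330078), (array([ 511.9, -511.9]), np.float32(179.95886), 238.9369354248047, 72.30054473876953), (array([ 277.5, -287. ]), np.float32(90.04377), 158.85305786132812, 83.62812042236328), (array([ 424. , -358.2]), np.float32(10.118369), 95.66218566894531, 60.79267501831055), (array([ 610.8, -174.1]), np.float32(149.42804), 92.77412414550781, 37.409908294677734), (array([ 434.5, -417.8]), np.float32(9.690374), 93.42495727539062, 70.27881622314453), (array([ 657.1, -712. ]), np.float32(149.38492), 89.53926086425781, 87.96053314208984), (arra
[... 904 characters left out ...]
470.2, -666.9]), np.float32(145.1294), 87.95805358886719, 87.81080627441406)]
4 blue [(array([ 598.5, -372.9]), np.float32(90.23733), 130.82395935058594, 98.63399505615234)]
rest [((0, 256, 560, 164), (array([ 455.8, -197.9]), np.float32(3.935107), 863.4444580078125, 275.46087646484375)), ((241, 142, 68, 153), (array([440.6, -17.4]), np.float32(96.64662), 197.68785095214844, 74.66548919677734)), ((461, 0, 99, 78), (array([665.4, 210.3]), np.float32(17.627333), 102.0305404663086, 68.1717758178711)), ((448, 84, 107, 53), (array([675.7, 139.5]), np.float32(175.36337), 104.227294921875, 56.32718276977539))]
head [(array([442.,  46.]), np.float32(2.6793723), 54.51085662841797, 45.57526397705078)]
```

```bash
cat >> h.py <<'E'
U=np.array([.0837,.9965])   # pad y axis, world
def go(xy,z,yaw,rate=None):
    p=[float(xy[0]),float(xy[1]),float(z)]
    if rate: ctrl.servo_line(p,[180,0,yaw],rate)
    else: ctrl.movep(p,[180,0,yaw])
def st(tag=''):
    s=ctrl.sense();print(tag,round(s['time_s'],1),s['ee_pos'],s['tool_rot'],'w',round(s['width'],1),'gf',round(s['grasp_force'],1),'F',s['ft_force'],flush=True)
E
python3 - <<'E'
from h import *
im,K,T=None,None,None
import pickle
im,K,T=pickle.load(open("w.pkl","rb"))[2];print(ray((280,114),K,T,102))
k=np.array([646.,21.5])
go(k,175,175.2);st()
go(k,52,175.2,120);st('down')
ctrl.clamp(50);st('grip')
k=ctrl.sense()['ee_pos'][:2]
go(k-181*U,52,175.2,70);st('pulled')
ctrl.gripper_open();ctrl.dwell(.2)
go(k-181*U,180,175.2,150)
# view pad: nadir camera
go([640-0,-90],260,85+0);ctrl.dwell(.3);grab("wrist","pad");st()
E
```

```text
[[647.5  19.9 102. ]]
 8.7 [645.9  20.7 175. ] [-180.    -0.   175.1] w 85.2 gf 0.0 F [-0.2  0.1  0.5]
down 9.9 [646.9  21.4  53.1] [-180.     0.1  175.2] w 85.3 gf 0.0 F [-0.4  0.9 -0.1]
grip 10.5 [646.1  21.4  52.4] [-180.     0.   175.2] w 19.6 gf 48.5 F [-1.5 -1.1  2.4]
pulled 13.3 [ 631.1 -154.8   52.2] [179.7  -0.1 175.3] w 19.8 gf 50.1 F [-1.6 16.3 10. ]
 16.9 [640.  -90.1 259.9] [-180.   -0.   85.] w 85.2 gf 0.0 F [ 0.3 -0.2  0.1]
```

View pics/pad.png

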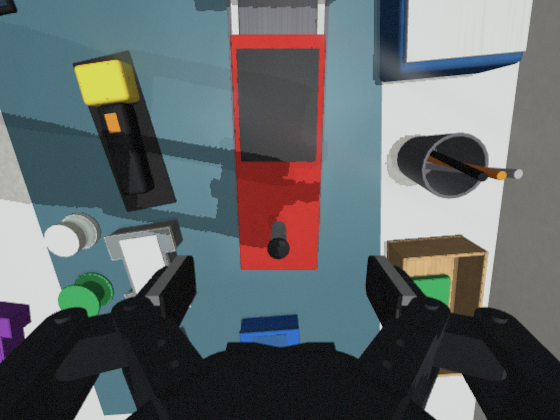

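pad.png: the tray is out. The black rectangle spans about (236..318, 48..162), the knob cap is at (278,247), and the scanner is still on its rest near (125,125). Next I'll measure the pad and take a straight-down view of the far-left grey case.

```bash
cat >> h.py <<'E'
def pick_mask(im,kind):
    H,S,V=hsv(im)
    return (S<60)&(V>60) if kind=='grey' else (H>100)&(H<125)&(S>140)&(V>40)
def look(c,th,z=200,top=38,kind='grey',save=None,it=1):
    """straight-down view; returns centre, long-axis yaw near th, sizes"""
    for _ in range(it):
        d=np.array([np.cos(np.radians(th)),np.sin(np.radians(th))])
        go(np.array(c)-70*d,z,th);ctrl.dwell(.3)
        im,K,T=grab("wrist",save);m=pick_mask(im,kind)
        disc=np.zeros(m.shape,np.uint8)
        a=np.linspace(0,2*np.pi,60);cv2.fillPoly(disc,[proj(np.c_[c[0]+88*np.cos(a),c[1]+88*np.sin(a),0*a+top],K,T).astype(np.int32)],1)
        r=rect(blobs(m&(disc>0),800)[0],K,T,top)
        c=r[0];th=r[1] if abs(r[1]-th)<90 else r[1]-180
    print('look',r);return c,th,r[2],r[3]
E
python3 - <<'E'
from h import *
im=cv2.imread("pics/pad.png")[...,::-1].copy();_,K,T=grab("wrist")
H,S,V=hsv(im);red=((H<8)|(H>172))&(S>130)
sub=~red;sub[:45]=0;sub[170:]=0;sub[:,:238]=0;sub[:,322:]=0
sub=cv2.morphologyEx(sub.astype(np.uint8),cv2.MORPH_OPEN,np.ones((7,7)))
for c in blobs(sub,1500): print('pad',cv2.boundingRect(c),rect(c,K,T,30))
ck=ray((278,246),K,T,102)[0][:2];print('knob',ck,'pad by knob',ck+155*U)
import pickle
im,K,T=pickle.load(open("w.pkl","rb"))[0]
e=ray([(182*1.4,162*1.4),(232*1.4,105*1.4)],K,T,38)[:,:2];d=e[1]-e[0];th=np.degrees(np.arctan2(d[1],d[0]));c=e.mean(0);print(c,th)
go([450,0],230,85.2)
look(c,th,z=200,save="n0");st()
E
```

```text
pad (238, 49, 81, 113) (array([645.4,  -0.3]), np.float32(84.994545), 128.7794647216797, 96.56632232666016)
knob [ 632.8 -150.3] pad by knob [645.8   4.1]
[464. 410.] 90.69286423813729
look (array([470.2, 409.5]), np.float32(92.34011), 125.63740539550781, 100.33456420898438)
 19.5 [465.3 339.4 200.3] [180.   -0.   90.6] w 85.5 gf 0.0 F [-0.4 -0.3  0.5]
```

View pics/n0.png

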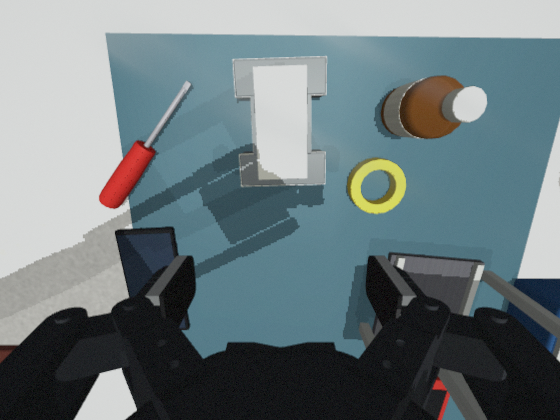

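n0: the left grey case is centred at about (282,122). The screwdriver is at (145,145), tape at (378,187), bottle at (430,107) and phone at (150,255). The measured short side of 100 mm is too big (it should be 90), so I'll check a crop.

Run:
```python
from h import *
im=cv2.imread("pics/n0.png");m=pick_mask(im[...,::-1].copy(),'grey')
a=im[40:205,205:355];b=a.copy();b[m[40:205,205:355]]=(0,0,255)
cv2.imwrite("pics/n0c.png",cv2.resize(np.hstack([a,b]),None,fx=2.6,fy=2.6,interpolation=cv2.INTER_NEAREST))
H,S,V=hsv(im[...,::-1].copy())
for r in(75,170):print([(x,H[r,x],S[r,x],V[r,x]) for x in range(224,250,3)])
```

```text
[(224, np.int64(98), np.int64(67), np.int64(159)), (227, np.int64(98), np.int64(69), np.int64(159)), (230, np.int64(98), np.int64(71), np.int64(159)), (233, np.int64(96), np.int64(30), np.int64(179)), (236, np.int64(94), np.int64(12), np.int64(176)), (239, np.int64(94), np.int64(12), np.int64(176)), (242, np.int64(90), np.int64(10), np.int64(176)), (245, np.int64(90), np.int64(11), np.int64(170)), (248, np.int64(94), np.int64(12), np.int64(170))]
[(224, np.int64(98), np.int64(91), np.int64(87)), (227, np.int64(97), np.int64(93), np.int64(99)), (230, np.int64(97), np.int64(89), np.int64(86)), (233, np.int64(97), np.int64(81), np.int64(142)), (236, np.int64(99), np.int64(88), np.int64(90)), (239, np.int64(96), np.int64(32), np.int64(110)), (242, np.int64(95), np.int64(12), np.int64(126)), (245, np.int64(94), np.int64(18), np.int64(97)), (248, np.int64(90), np.int64(13), np.int64(99))]
```

View pics/n0c.png

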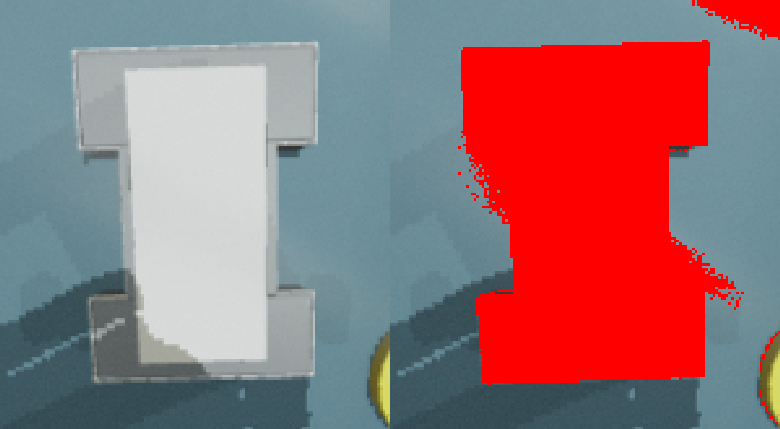

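The mask leaked into the pale mat, so I'm tightening the saturation threshold to 45. Now the first pick and place.

```bash
sed -i 's/(S<60)&(V>60)/(S<45)\&(V>60)/' h.py
cat >> h.py <<'E'
PAD=np.array([645.3,0.3]);PY=85.1;VIA=[450,0]
def pick(c,th,squeeze=60,z=5):
    go(c,90,th);go(c,z,th,100);ctrl.clamp(squeeze);st('grip')
    go(c,90,th,120);s=ctrl.sense();ok=50<s['width']<70 and s['grasp_force']>5;print('held',ok);return ok
def place(n,dc=(0,0)):
    p=PAD+np.array(dc);zt=30+38*n+5
    zh=max(zt+45,200)
    go([450,PAD[1]],zh,PY);st('via')
    if not(50<ctrl.sense()['width']<70): print('LOST');return False
    go(p,zh,PY,200);go(p,zt+12,PY,120);go(p,zt+1,PY,30);ctrl.dwell(.2);st('low')
    ctrl.gripper_open();ctrl.dwell(.3);go(p,zt+60,PY,120);st('up');return True
E
python3 - <<'E'
from h import *
c,th,a,b=look([470,409.5],90.6)
if abs(a-124)<5 and abs(b-90)<5:
    if pick(c,th):
        go([470,300],230,95)
        if place(0): go([450,0],230,PY); look(PAD,PY,z=200,top=68,save="s1");st()
E
```

```text
look (array([466. , 409.3]), np.float32(92.31485), 125.2264633178711, 90.96241760253906)
grip 22.0 [466.8 409.8   6.2] [179.9  -0.1  92.3] w 59.2 gf 66.7 F [0.7 0.2 5.2]
held True
via 24.8 [450.2   1.2 199.7] [-180.    -0.    85.2] w 59.1 gf 66.0 F [ 1.   0.1 -2.6]
low 28.1 [645.5   0.3  36.2] [180.   -0.   85.1] w 59.1 gf 66.3 F [-0.4 -0.3  1.3]
up 29.4 [645.1   0.3  94.8] [-180.    -0.    85.1] w 85.5 gf 0.0 F [-0.1  0.1 -0.3]
look (array([646.3,  -0.2]), np.float32(85.143295), 123.87554931640625, 89.90966796875)
 31.5 [639.2 -69.1 201. ] [179.9   0.   85.1] w 85.6 gf 0.0 F [-0.2 -0.9  0.6]
```

Run:
```python
from h import *
n=1
for c,th in(((445,-208),94),((427,-390),99.7)):
    go([450,-60],230,90)
    c,th,a,b=look(c,th)
    if not(abs(a-124)<5 and abs(b-90)<5): print('size?');break
    if not pick(c,th): break
    go(c,200,th,200)
    if not place(n): break
    n+=1
    go([450,0],260,PY)
look(PAD,PY,z=270,top=30+38*n,save="s3");st()
```

```text
look (array([ 444.4, -204.2]), np.float32(93.9469), 125.28301239013672, 91.20220184326172)
grip 35.5 [ 445.2 -204.7    6. ] [179.9   0.1  94. ] w 58.9 gf 65.9 F [-0.4  0.   6.4]
held True
via 37.9 [449.6  -0.1 199. ] [-179.9    0.    85.2] w 59.2 gf 65.1 F [ 0.8 -0.1 -2.2]
low 40.8 [645.4   0.3  74. ] [180.    0.   85.1] w 59.0 gf 65.2 F [ 0.6  0.5 -0.9]
up 42.2 [645.1   0.3 132.7] [-180.     0.    85.1] w 85.7 gf 0.0 F [-0.7  0.1  0.4]
look (array([ 426.5, -391.4]), np.float32(99.71276), 124.6360855102539, 91.22952270507812)
grip 47.2 [ 427.1 -392.2    6.1] [179.9   0.1  99.7] w 59.0 gf 66.3 F [0.2 0.7 5.1]
held True
via 50.2 [450.2  -0.3 199.8] [-180.     0.    85.1] w 58.5 gf 65.6 F [-0.6 -0.4 -1.3]
low 52.9 [645.5   0.3 112.1] [180.    0.   85.1] w 59.2 gf 65.8 F [0.9 0.1 0. ]
up 54.2 [645.1   0.3 170.7] [-180.     0.    85.1] w 85.6 gf 0.0 F [-0.1 -0.7 -0.7]
look (array([647.2,  14. ]), np.float32(85.20538), 149.5979766845703, 91.15003967285156)
 56.2 [639.  -69.1 270.9] [179.9   0.   85.1] w 85.5 gf 0.0 F [-0.1 -1.1  0. ]
```

View pics/s3.png

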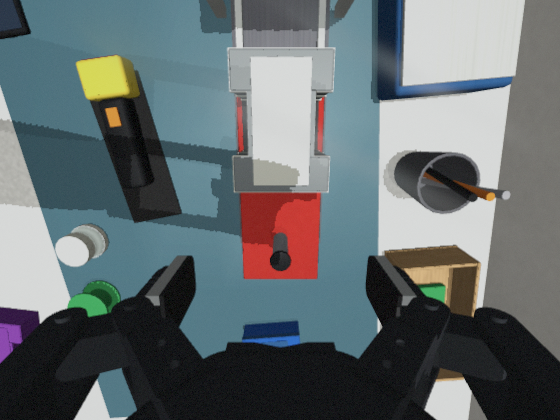

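s3: the three greys form a square column, with the top one at (230..333, 48..192). The rails above it inflated the measured length. The scanner is still on its rest. Blue case next.

Run:
```python
from h import *
go([450,-150],260,90)
c,th,a,b=look((603,-375),90,kind='blue',save="b0")
im=cv2.imread("pics/b0.png")[...,::-1]
assert abs(a-124)<6 and abs(b-90)<6
if pick(c,th):
    go(c,200,th,200);ctrl.movep([450,-200,240],[180,0,88])
    if place(3):
        go([450,0],280,PY)
        look(PAD,PY,z=280,top=182,kind='blue',save="s4");st()
```

```text
look (array([ 603.4, -377.2]), np.float32(90.08228), 123.25534057617188, 89.79830169677734)
grip 60.6 [ 604.2 -377.8    6.4] [179.9   0.1  90.1] w 59.4 gf 66.6 F [ 0.3 -0.9  4.5]
held True
via 64.0 [450.9  -0.6 200.3] [180.    0.   85.1] w 59.1 gf 66.1 F [-0.1 -0.8 -1.2]
low 66.3 [645.7   0.3 150.4] [179.9   0.   85.1] w 58.8 gf 66.3 F [2.  0.1 0.9]
up 67.6 [645.    0.4 208.6] [-180.    -0.    85.1] w 85.2 gf 0.0 F [-0.6 -0.  -0.2]
look (array([646.3,   1. ]), np.float32(85.09048), 122.78563690185547, 89.52216339111328)
 69.6 [639.  -69.1 280.9] [179.9   0.   85.1] w 85.0 gf 0.0 F [-0.2 -0.7  0.3]
```

```bash
cat > sc.py <<'E'
from h import *
def scan_look(c,th,name):
    d=np.array([np.cos(np.radians(th)),np.sin(np.radians(th))])
    go(np.array(c)-70*d,200,th);ctrl.dwell(.3)
    im,K,T=grab("wrist",name);H,S,V=hsv(im)
    yl=(H>20)&(H<35)&(S>120)&(V>60)
    h=rect(blobs(yl)[0],K,T,38)
    r=[q for q in (rect(x,K,T,4) for x in blobs((V<75)|yl|((H<18)&(S>120)),2500)) if abs(q[2]-200)<20]
    b=[rect(x,K,T,34) for x in blobs((H>5)&(H<18)&(S>150)&(V>90),30)]
    print('head',h,'\nrest',r,'\nbtn',[q for q in b if np.hypot(*(q[0]-c))<120]);return h,r
E
python3 - <<'E'
from sc import *
go([520,-60],280,85)
scan_look((440.6,0),90,"sc0");st()
E
```

```text
head (array([437. ,  70.7]), np.float32(2.5522137), 54.968467712402344, 47.22071075439453) 
rest [] 
btn []
 71.1 [441.6 -70.1 200.8] [179.9   0.   90. ] w 85.6 gf 0.0 F [0.  0.5 0. ]
```

View pics/sc0.png

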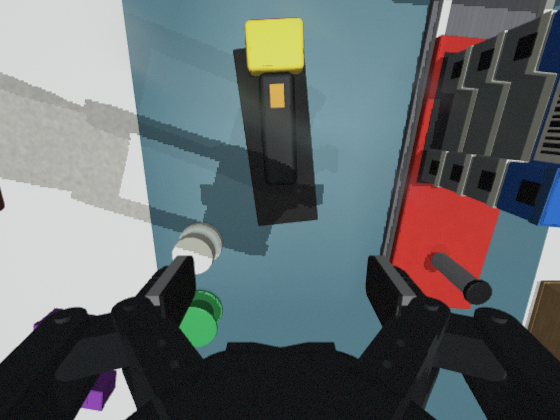

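sc0: the scanner has been knocked forward along its rest. The head is at (274,46), the grip's rear end at (281,184), and the rest corners are (236,50), (303,74), (317,218) and (258,224). The blue label is on the robot's side of the column. I'll check the rear end against the head, then pick it up and aim.

Run:
```python
from sc import *
_,K,T=grab("wrist")
d=lambda a:np.array([np.cos(np.radians(a)),np.sin(np.radians(a))])
print('rest corners', ray([(236,50),(258,224),(317,218)],K,T,4)[:,:2])
rear=ray((281,185),K,T,30)[0][:2];ph=92.5;o=np.array([437,70.7])-57.5*d(ph)
print('rear',rear,'expected',o-80*d(ph))
if np.hypot(*(rear-(o-80*d(ph))))<8:
    p=o+10*d(ph)
    go(p,100,ph);go(p,9,ph,80);ctrl.clamp(70);st('grip');go(p,60,ph,80);st('lift')
    X=d(-4.9);lab=np.array([646.3,.7])-30*X;t=lab-(90+81-10)*X;print('target',t)
    q=t-60*X
    go(q,148,-4.9);st('pre');go(t,148,-4.9,80);ctrl.dwell(.3)
    grab("wrist","aim");grab("scene","aimS");grab("side","aimD");ctrl.dwell(1.5);st('aimed')
```

```text
rest corners [[ 395.9   75.7]
 [ 414.9 -118.4]
 [ 487.9 -110.6]]
rear [443.3 -63.8] expected [443.  -66.7]
grip 73.5 [439.6  23.2   9.5] [179.9   0.   92.5] w 34.3 gf 71.9 F [-0.5  0.1  4.7]
lift 74.3 [438.7  23.3  59.6] [-180.    -0.    92.5] w 34.8 gf 71.1 F [-0.2  0.2 -2.4]
target [456.  17.]
pre 75.8 [396.   22.2 147.6] [-180.     0.    -4.9] w 34.6 gf 71.1 F [ 0.4  0.4 -2.1]
aimed 78.7 [456.  17. 148.] [-180.    -0.    -4.9] w 34.5 gf 71.1 F [ 0.5  0.1 -1.5]
```

View pics/aim.png

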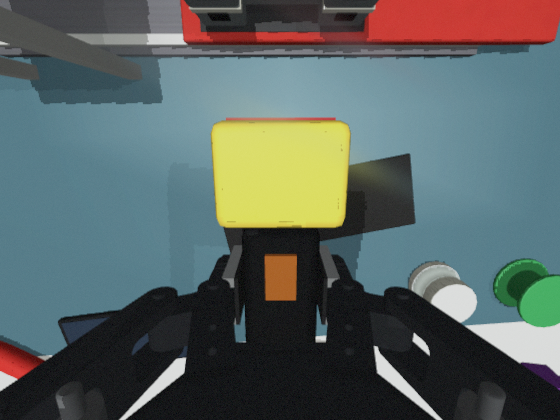

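aim.png: the scanner is held straight, with the head at (213..350, 120..228), facing the column notch at the top centre (283,10). I'll check the head position numerically.

Run:
```python
from sc import *
im,K,T=grab("wrist");H,S,V=hsv(im)
h=rect(blobs((H>20)&(H<35)&(S>120)&(V>60))[0],K,T,176.5);print(h)
a=np.radians(-4.9);X=np.array([np.cos(a),np.sin(a)]);Y=np.array([-X[1],X[0]])
e=ctrl.sense()['ee_pos'][:2];print('head rel to origin-from-TCP (57.5,0):',(h[0]-e)@X+10,(h[0]-e)@Y)
ims,K,T=grab("side");H,S,V=hsv(ims)
q=proj([[*(np.array([646.3,.7])-30*X),160],[*(e-10*X+81*X),160]],K,T);print(q)
cx,cy=q.mean(0).astype(int);cv2.imwrite("pics/sidec.png",cv2.resize(ims[cy-60:cy+60,cx-80:cx+80,::-1],None,fx=5,fy=5,interpolation=cv2.INTER_NEAREST))
```

```text
(array([507.1,  12.9]), np.float32(85.10389), 53.554039001464844, 42.463470458984375)
head rel to origin-from-TCP (57.5,0): 61.26005356249156 0.21385782856448496
[[316.1 176.9]
 [295.2 184.5]]
```

View pics/sidec.png

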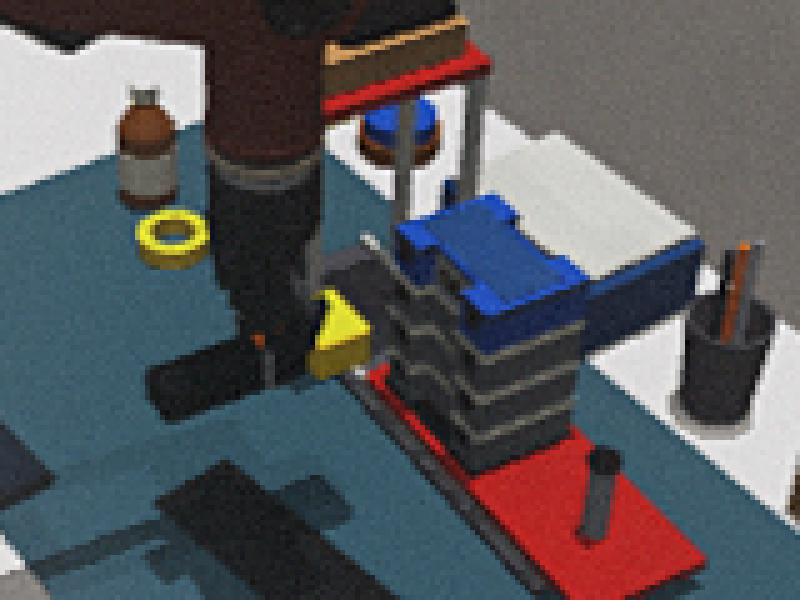

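sidec: column of four with blue on top at about (490,250), and the scanner head at (340,335) facing its notch. I'll test for nose droop by comparing the head corners with their expected projections.

Run:
```python
from sc import *
a=np.radians(-4.9);X=np.array([np.cos(a),np.sin(a),0]);Y=np.array([-X[1],X[0],0])
e=ctrl.sense()['ee_pos']
for n in("side","scene"):
    im,K,T=grab(n);H,S,V=hsv(im)
    m=(H>18)&(H<38)&(S>110)&(V>60)
    for dz in(0,-4,-8):
        o=np.array([e[0],e[1],142.5+dz])-10*X
        P=[o+x*X+y*Y+np.array([0,0,z]) for x in(35,80) for y in(-28,28) for z in(0,34)]
        q=proj(P,K,T)
        if dz==0:
            B=np.r_[q.min(0)-6,q.max(0)+6].astype(int);mm=np.zeros_like(m);mm[B[1]:B[3],B[0]:B[2]]=m[B[1]:B[3],B[0]:B[2]]
            ys,xs=np.where(mm);print(n,'seen',xs.min(),xs.max()+1,ys.min(),ys.max()+1)
        print(dz,'exp',q.min(0),q.max(0))
```

```text
side seen 286 300 177 196
0 exp [280.2 176.7] [299.2 196.7]
-4 exp [280.2 177.6] [299.1 197.6]
-8 exp [280.2 178.5] [299.1 198.4]
scene seen 274 296 238 263
0 exp [273.3 236.7] [296.6 264.5]
-4 exp [273.3 237.3] [296.6 265.1]
-8 exp [273.4 238. ] [296.5 265.7]
```

The heads match within a pixel, so the aim is good and it has been held well over a second. Now I'll lay the scanner back.

Run:
```python
from sc import *
d=lambda a:np.array([np.cos(np.radians(a)),np.sin(np.radians(a))])
e=ctrl.sense()['ee_pos'][:2];go(e-50*d(-4.9),150,-4.9,80)
r=np.array([441,-17.4]);p=r+10*d(96.3)
go(p,90,96.3);st('above');go(p,25,96.3,100);go(p,10,96.3,25);ctrl.dwell(.3);st('low')
ctrl.gripper_open();ctrl.dwell(.4);go(p,110,96.3,100)
h,rr=scan_look((441,0),96.3,"sc1");o=h[0]-57.5*d(h[1]+90);print('origin',o,'from rest',o-r);st()
```

```text
above 81.2 [440.1  -7.5  90. ] [180.   -0.   96.3] w 35.1 gf 71.1 F [-0.7 -0.3 -0.8]
low 83.1 [439.9  -7.5  10.1] [180.    0.   96.3] w 34.6 gf 71.1 F [ 0.6 -0.3 -2.4]
head (array([435.3,  41.1]), np.float32(6.3211308), 55.47553253173828, 44.759239196777344) 
rest [(array([440.6, -17.9]), np.float32(96.60601), 197.6287384033203, 75.06169128417969)] 
btn []
origin [441.6 -16.1] from rest [0.6 1.3]
 86.0 [448.1 -69.  199. ] [-179.9   -0.    96.3] w 85.4 gf 0.0 F [-0.2 -0.1  0.2]
```

View pics/sc1.png

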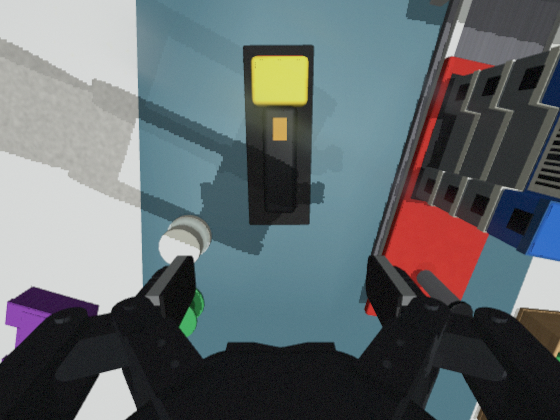

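sc1: the scanner lies centred along its rest, head at (280,80), offset about 1.5 mm. Now I'll slide the tray home slowly.

Run:
```python
from h import *
k=np.array([631.1,-155.5])
go([500,-200],220,175.2);go(k,220,175.2);go(k,52,175.2,120);ctrl.clamp(50);st('grip')
go(np.array([646.1,21.4])+2*U,52,175.2,35);ctrl.dwell(.3);st('home')
ctrl.gripper_open();ctrl.dwell(.3);st('open')
p=ctrl.sense()['ee_pos'][:2];go(p,170,175.2,120)
go([560,-100],250,120);go([640,-75],240,85);ctrl.dwell(.3)
im,K,T=grab("wrist","end");H,S,V=hsv(im)
kn=None
red=((H<8)|(H>172))&(S>130)&(V>50);c=blobs(red)[0];p=ray(c.reshape(-1,2),K,T,30);print('tray front y',p[:,1].min())
grab("side","endS");st()
a=cv2.imread("pics/end.png");b=cv2.imread("pics/endS.png")[70:230,200:400]
cv2.imwrite("pics/fin.png",np.hstack([cv2.resize(a,(400,300)),cv2.resize(b,(375,300),interpolation=cv2.INTER_CUBIC)]))
```

```text
grip 90.2 [ 631.2 -154.8   52.2] [179.9  -0.  175.2] w 19.8 gf 48.6 F [-0.8  4.3  2.2]
home 95.8 [646.4  23.7  52.2] [180.    0.  175.2] w 19.9 gf 48.7 F [-2.3 -2.4  4.4]
open 96.8 [646.3  23.4  52. ] [-180.     0.   175.2] w 85.2 gf 0.0 F [-0.2  1.3  0.6]
tray front y -43.59134027287913
 99.8 [639.9 -75.3 240.4] [180.   0.  85.] w 85.7 gf 0.0 F [ 0.1 -0.7 -0.6]
```

View pics/fin.png

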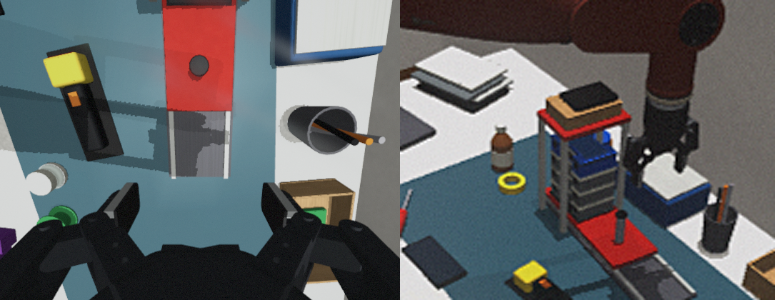

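The tray travelled 179 of 180 mm back. fin.png shows the column upright under the shelf at (585,180) and the scanner on its rest at (80,100). Handing in.

```bash
python3 -c "
from rig import ctrl
print(ctrl.sign_off())"
```

```text
the job is handed in; nothing more can be done
None
```

Job handed in, though the hand-in gave no verdict back: the three grey cases are stacked with blue on top, the label was scanned, the scanner is back on its rest, and the tray is home to within about 1 mm.

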